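Tip the roasted walnuts out of the pan into the dish

ROBOT

A 6-joint arm with a two-finger parallel gripper is mounted at the origin on a cart in front of the work surface, level with it; the furniture and walls round the work are solid. World frame = base frame: x ahead of the robot, y to its left, z up, the work surface at z = 0. Lengths are in m, angles in rad, forces in N, time in s.
With the tool pointing down it reaches from about 0.35 to 0.975 m from the base axis. Payload 4.9 kg.
Tool frame: the origin (TCP) lies at the very end of the fingers, on their centre line; the grasp point (between the pads) lies manip.grip_point_offset behind it (manip.grip_point_offset is the distance from the TCP to the grasp point, in m); z points along the fingers, y is the direction in which the jaws open and shut (so a half turn about z gives the same grasp; the last joint's range is limited). The gripper opens to 85 mm and grips with 20 to 120 N. Pads are 22 mm wide; open, the fingers measure 114 mm over their backs; the gripper's body (76 mm by 85 mm) begins 54 mm behind the grasp point. The pads swing forward as they close: fully open they stand 13 mm farther back than shut.
Start: joints at [-1.237, 0.053, 1.613, -0, 1.476, -0.119], TCP at [0.273, -0.562, 0.231] pointing down, gripper open.
Joint ranges: [-3.01, 3.01], [-1.01, 2.22], [0.06, 2.58], [-1.02, 4.17], [0.09, 2.62], [-3.14, 3.14]. Speed limits (rad/s): [2.57, 2.57, 3.14, 3.14, 3.14, 3.14].

INTERFACE

Orientations are given as a unit quaternion [w, x, y, z].
In Python, from plant import status, grab_frame, camera_params, ticket, boxes_of, outline_of, manip gives the robot as it stands. The module is installed in compiled form; this text tells all that it offers.
- The arm moves only by the tool play_rows, never from a script. Its argument "deltas" is a list of rows, each a list of 2 entries, a list of its own where there are three numbers: the shift along the world's x, y, z in m, then the turn about the world's z in rad. A call has 1 to 5 rows; each row is the pose to reach, as a shift and turn from the pose commanded when the call began; what a row does not reach only later rows make up. A row lasts 1/8 s, in which the tool goes at most 62.5 mm and 10.7 degrees, less where a joint would pass 70% of its speed; a pose out of reach is approached as far as the arm can. A call with a gripper value outside its range is refused whole. "grip" is the opening, from -1 (shut) to 1 (fully open), set as the call begins (left out, the last holds). The fingers move at their own pace and stop on an object; the grip force is fixed at half the most. Time passes only in rows, so rows that repeat a pose let the fingers close. It gives the time, the measured TCP pose, the force and the opening at its end, in the units of the state.
- status.state(): the state, without advancing time (a new reading comes with each control period).
- grab_frame(name): name is "scene" or "top" or "wrist"; returns (picture, depth): 384x512x3 uint8, blue, green, red; 384x512 float32, m along the optical axis (not along the pixel's ray), 0 where there is no reading.
- camera_params(name): a dict with "mtx" (3x3 intrinsics, pixels), "world_from_camera" (4x4, takes a point from camera to world coordinates). Camera axes: x right, y up, looking along -z (the intrinsics and any distortion apply to the point x, -y, -z); pixel columns grow to the right and rows downward; lengths in m; the calibration is good to about 2 mm. A picture is of the moment at which its call begins: read the wrist's pose just before it. camera_params takes no time and is no camera call; for the wrist camera it gives the pose at the moment of the call.
- ticket.job_done(): hands the job in, once; it reports no verdict.
Trained networks look in the newest picture that a camera, given by its name, has taken for a name from the list of things; names that differ only in an ending like _2 or _b are one class to them, and where a whole thing is asked for, a point or a joint stands for the part that bears it (a point fixed in the world has none). Each returns a list of dicts, best first, with "confidence" (0 to 1); they miss things now and then, are a little off and sometimes report something else, mostly with a low value. They report only what shows in the picture. A call takes as long as a camera call.
- boxes_of(camera, name): "box" ([left, top, right, bottom] in pixels, round what is visible of it).
- outline_of(camera, name): "region" (384x512 bool, what is visible of it) and "box" ([left, top, right, bottom] in pixels, round what is visible of it).
The state is a dict: "time": time; "joint_pos": joint angles; "joint_vel": joint speeds; "joint_efforts": joint torques, N m; "tool_pos": TCP position; "tool_rot": TCP orientation; "contact_force": force on the tool from outside, world axes, zero at the start; "ft_torque": the same for the moment, N m; "gripper_width": opening from 0.0 (shut) to 1.0 (fully open).
Only numpy, scipy, OpenCV 4.12 (cv2) and the standard library are available. Lean on these libraries where they do the work, as an engineer would, in place of code of your own. Each camera call takes 0.05 s, during which the arm holds its last target.

TASK

Set the earthenware dish on the worktop under the front lip of the round steel roasting pan, then pull the sprung handle over to tip the pan until it rests against its stop - feel for the stop, do not force it - and hold it there for a good second so that all five walnuts run out into the dish. Then ease the pan slowly back to level without letting it snap back, and let go; spill no nut and leave everything else standing where it is.

Things in the scene. Friction and masses are not known exactly. Their poses are not given: they have to be found in the camera images.
- roaster: fixed stand of a nut roaster. Origin on the worktop under the pan's axle, midway; x to its back (pan pours to -x), y to its left (handle side), z up. Two aluminium cheeks 36 mm deep, 8 thick, 183 high, middles at y = +-102 mm; feet 20 wide, 16 high, from x = -20 to 75; black control box 60 high at x = 35 to 75. Free to the front below 130 mm: a dish can slide in between the cheeks
- pan: round steel pan, rim 170 mm across, 55 deep, tipping on a level axle 165 mm above the worktop. Origin on the axle, midway between the cheeks; level, its axes are parallel to the roaster's; tipping turns it about its -y axis (z leans to the front). A spring holds it level on a rest and pulls it back: at the handle about 5 N to start, 9 N near the stop. Let go when tipped, it snaps back
- handle (a point): centre of the handle: dark wooden sleeve 22 mm thick, 54 long, level along the pan's y axis, turning freely on its pin: pinch it from above and carry it round with the hand kept upright. 158 mm left of the pan's middle (steel lever at 116 mm), 100 mm from the axle. Pan level: 57 mm behind the axle, 82 above it. It swings over to the front and down on an arc about the axle
- buffer (a point): top of the soft rubber buffer, the stop, outside the stand's right cheek, 60 mm in front of the axle. A pin clamped to the pan's right side lands on it at a tilt between 1.40 and 1.75 rad (set anew each time, not measured). From there the force at the handle rises by about 1.5 N per mm (before: 0.1 N or less). Over 35 N on the buffer (20 N more at the handle) is forcing it
- pour_spot (a point): point on the worktop, 78 mm in front of the axle, midway between the cheeks; axes as the roaster's. With the dish centred here (within about 20 mm) every nut lands in it. The pan's lip is 165 mm up and 13 mm further back (65 mm in front of the axle) when level; at 90 degrees of tilt it is 100 mm up, under the axle
- dish_rim (a point): centre of the mouth of the loose round earthenware dish: 152 mm across, 45 high (this point is 45 mm above its underside), wall 8 mm thick, upright over its upper 29 mm, inner floor 8 mm up, about 0.35 kg. Take it by the wall from above, one finger inside, and slide or carry it
- walnut0: loose walnut in its shell, 36 x 31 x 31 mm, 13 g; origin at its middle; starts in the pan
- walnut1: loose walnut in its shell, 36 x 31 x 31 mm, 13 g; origin at its middle; starts in the pan
- walnut2: loose walnut in its shell, 36 x 31 x 31 mm, 13 g; origin at its middle; starts in the pan
- walnut3: loose walnut in its shell, 36 x 31 x 31 mm, 13 g; origin at its middle; starts in the pan
- walnut4: loose walnut in its shell, 36 x 31 x 31 mm, 13 g; origin at its middle; starts in the pan
- jar_13: bystander: glass jar with pink filling and yellow lid, 66 mm across, 100 mm high; origin under its centre
- food_tin_12: bystander: food tin, 75 mm across, 58 mm high; origin under its centre
- spice_jar_2: bystander: white spice jar with black cap, 41 mm across, 105 mm high; origin under its centre
- garlic: bystander: garlic bulb, 60 mm; origin under its centre
- lemon: bystander: lemon, 76 x 56 x 55 mm; origin under its centre
- grey_mug: bystander: grey and white mug, 82 mm across, 97 mm high; origin under its centre

How it is judged:
On the way:
1. the pan rests on its stop for one second (contact force between pan and roaster above 1.5 N), for 1 s.
At the end, for the whole second after the job is handed in: all five walnuts lie at rest in the dish (middles within 68 mm of its centre line and below 65 mm), the dish stands level on the worktop, the pan is back level within 0.06 rad and still, and the handle is let go (horizontal distance between each of walnut0, walnut1, walnut2, walnut3, walnut4 and dish_rim below 0.068 m and height (world z) of each of walnut0, walnut1, walnut2, walnut3, walnut4 below 0.065 m and linear speed of each of walnut0, walnut1, walnut2, walnut3, walnut4 below 0.03 m/s and angle between each of pan, dish_rim's own z axis and vertical below 0.06 rad and angular speed of pan below 0.1 rad/s and height (world z) of dish_rim below 0.052 m); the robot touches nothing.
It fails at once if the pan is pressed on its stop with more than 35 N (contact force between pan and roaster above 35 N).
It fails at once if the pan swings faster than 3 rad/s (let go or snatched) (angular speed of pan above 3 rad/s).
It fails at once if a bystander (jar, tin, spice jar, garlic, lemon or mug) is pushed by more than 30 mm (distance of any of jar_13, food_tin_12, spice_jar_2, garlic, lemon, grey_mug from where it was at the start of the episode above 0.03 m).
It also fails if it takes over 72 s, if anything falls off the work surface, if the arm or the gripper's body presses on something with over 40 N, if the wrist force passes 120 N, or if a joint passes its speed limit or range.

## Working session

There is one attempt and no reset: what is moved stays moved. The work goes in short steps, Python scripts to look and compute and a tool call to move; the robot and the scene stay as the last step left them, time stands still between calls to the robot, and variables do not carry over. Pictures are saved under pics/ and viewed, and the job is handed in when it is done.

Besides the shell and the picture viewer there is one more tool, called after "Request:" by a JSON object that holds its "method" and its "body", one argument or row to a line. play_rows: Moves the arm, as the interface text tells. Its arguments: {"type":"object","properties":{"deltas":{"type":"array"},"grip":{"type":"number"}},"required":["deltas"]}

```bash
mkdir -p pics
python3 - <<'E'
from plant import *
import cv2
for n in("scene","top"):
    p,d=grab_frame(n); cv2.imwrite(f"pics/{n}0.png",p)
    c=camera_params(n); print(n,c["mtx"].round(1).tolist(),c["world_from_camera"].round(3).tolist())
print(status.state(), manip.grip_point_offset)
E
```

```text
scene [[393.7, 0.0, 250.3], [0.0, 393.7, 184.0], [0.0, 0.0, 1.0]] [[0.539, 0.416, -0.732, -0.571], [-0.842, 0.292, -0.453, -0.775], [0.025, 0.861, 0.508, 0.928], [0.0, 0.0, 0.0, 1.0]]
top [[385.6, 0.0, 257.7], [0.0, 385.6, 189.7], [0.0, 0.0, 1.0]] [[0.015, 0.992, -0.126, 0.382], [-1.0, 0.016, 0.004, -0.08], [0.006, 0.126, 0.992, 1.486], [0.0, 0.0, 0.0, 1.0]]
{'time': 0.1, 'joint_pos': array([-1.23699652e+00,  5.32841913e-02,  1.61416122e+00, -1.27916004e-05,
        1.47601891e+00, -1.18996702e-01]), 'joint_vel': array([-0.00017451, -0.00127232, -0.00317903, -0.00161997, -0.00257555,
       -0.00070741]), 'joint_efforts': array([-2.90588168e-04, -3.94902992e+01, -3.71362925e+01, -1.34322222e-04,
        3.85221749e-03,  6.84985508e-07]), 'tool_pos': array([ 0.27323681, -0.56147418,  0.23018738]), 'tool_rot': array([-9.29759117e-04,  9.74480630e-01,  2.24469653e-01, -1.06646732e-04]), 'contact_force': array([0.42847341, 0.57674323, 0.63986736]), 'ft_torque': array([-0.02973059,  0.0077924 , -0.0054859 ]), 'gripper_width': 0.9975945539766344} 0.0187
```

View pics/scene0.png

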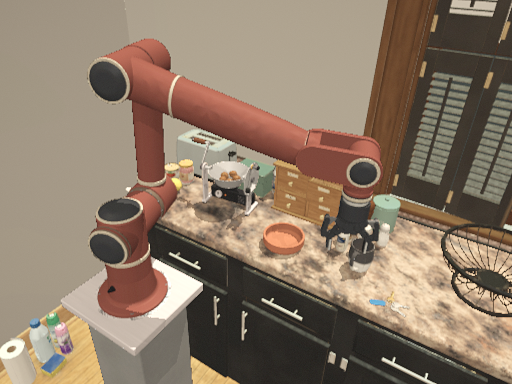

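View pics/top0.png

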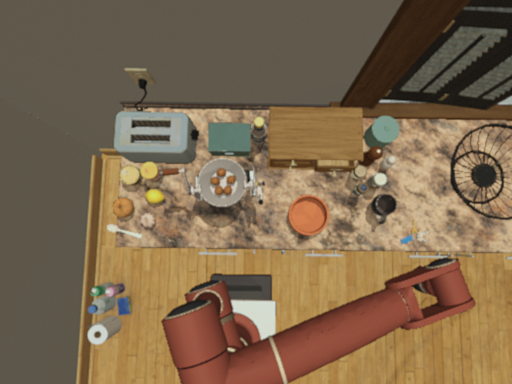

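```bash
cat > h.py <<'E'
from plant import *
import cv2, numpy as np
def px2w(n,u,v,z,c=None):
    c=c or camera_params(n);K=c["mtx"];T=c["world_from_camera"]
    p=np.array([(u-K[0,2])/K[0,0]*z,-(v-K[1,2])/K[1,1]*z,-z,1]); return (T@p)[:3]
def cloud(n,d,c=None):
    c=c or camera_params(n);K=c["mtx"];T=c["world_from_camera"]
    v,u=np.mgrid[:384,:512]
    P=np.stack([(u-K[0,2])/K[0,0]*d,-(v-K[1,2])/K[1,1]*d,-d],-1)
    return P@T[:3,:3].T+T[:3,3]
def w2px(n,p):
    c=camera_params(n);K=c["mtx"];q=np.linalg.inv(c["world_from_camera"])@np.r_[p,1]
    return K[0,0]*q[0]/-q[2]+K[0,2], -K[1,1]*q[1]/-q[2]+K[1,2]
E
python3 - <<'E'
from h import *
p,d=grab_frame("top"); X=cloud("top",d)
cv2.imwrite("pics/top_z.png",cv2.resize(p[130:270,100:400],None,fx=2.6,fy=2.6,interpolation=3))
cv2.imwrite("pics/scene_z.png",cv2.resize(cv2.imread("pics/scene0.png")[130:280,150:420],None,fx=2.9,fy=2.9,interpolation=3))
for n in["dish_rim","pan","handle","roaster","buffer","jar_13","food_tin_12","spice_jar_2","garlic","lemon","grey_mug"]:
    for r in outline_of("top",n)[:2]:
        P=X[r["region"]&(d>0)]
        print(n,round(r["confidence"],2),np.round(r["box"]).tolist(),P.mean(0).round(3),P.min(0).round(3),P.max(0).round(3))
np.save("X.npy",X)
E
```

```text
dish_rim 0.86 [290.0, 198.0, 330.0, 235.0] [ 0.479 -0.277  0.017] [ 0.406 -0.348 -0.006] [ 0.555 -0.2    0.053]
dish_rim 0.66 [216.0, 184.0, 224.0, 196.0] [0.55  0.053 0.14 ] [0.537 0.04  0.131] [0.565 0.066 0.148]
pan 0.94 [157.0, 156.0, 265.0, 207.0] [0.58  0.058 0.15 ] [ 0.495 -0.105 -0.007] [0.66  0.282 0.262]
handle 0.67 [161.0, 169.0, 180.0, 178.0] [0.601 0.208 0.219] [ 0.582  0.174 -0.001] [0.656 0.277 0.262]
handle 0.55 [225.0, 183.0, 231.0, 196.0] [0.551 0.021 0.14 ] [0.537 0.009 0.128] [0.57  0.038 0.148]
roaster 0.78 [191.0, 169.0, 264.0, 209.0] [ 0.562 -0.017  0.102] [ 0.503 -0.103 -0.005] [0.641 0.16  0.233]
roaster 0.26 [141.0, 163.0, 162.0, 183.0] [0.62  0.306 0.09 ] [0.585 0.232 0.003] [0.655 0.346 0.256]
buffer 0.82 [189.0, 170.0, 263.0, 202.0] [0.567 0.003 0.092] [ 0.503 -0.101 -0.004] [0.649 0.173 0.189]
jar_13 0.67 [141.0, 162.0, 165.0, 183.0] [0.62  0.309 0.087] [ 0.585  0.235 -0.001] [0.655 0.376 0.253]
food_tin_12 0.58 [116.0, 166.0, 141.0, 180.0] [0.617 0.401 0.036] [ 0.58   0.339 -0.917] [0.798 0.791 0.103]
spice_jar_2 0.56 [144.0, 187.0, 163.0, 204.0] [0.539 0.302 0.044] [ 0.513  0.271 -0.004] [0.572 0.336 0.062]
spice_jar_2 0.43 [350.0, 181.0, 366.0, 197.0] [ 0.571 -0.46   0.081] [ 0.553 -0.506 -0.001] [ 0.603 -0.444  0.112]
garlic 0.72 [138.0, 213.0, 157.0, 228.0] [0.447 0.327 0.036] [ 0.423  0.3   -0.005] [0.473 0.367 0.063]
garlic 0.36 [216.0, 170.0, 222.0, 178.0] [0.614 0.046 0.14 ] [0.6   0.032 0.125] [0.63  0.064 0.153]
lemon 0.77 [144.0, 189.0, 169.0, 201.0] [0.537 0.303 0.046] [ 0.513  0.27  -0.003] [0.564 0.342 0.062]
grey_mug 0.7 [369.0, 198.0, 395.0, 225.0] [ 0.511 -0.557  0.05 ] [ 0.446 -0.625 -0.003] [ 0.567 -0.51   0.105]
grey_mug 0.46 [215.0, 185.0, 224.0, 195.0] [0.55  0.053 0.14 ] [0.537 0.04  0.131] [0.565 0.066 0.148]
```

```bash
ls pics
```

```text
scene0.png
scene_z.png
top0.png
top_z.png
```

View pics/top_z.png

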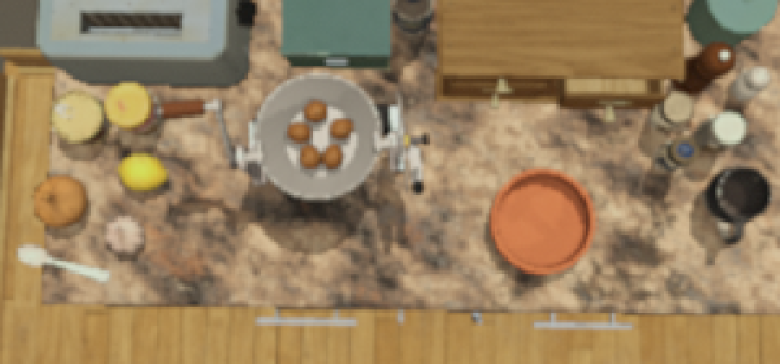

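View pics/scene_z.png

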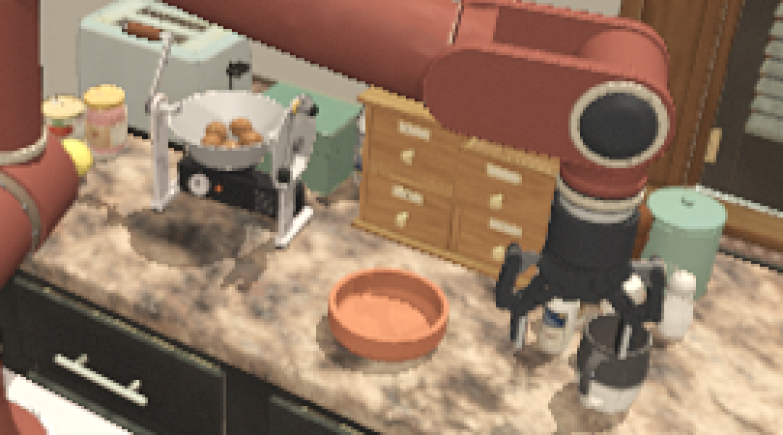

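Run:
```python
from h import *
X=np.load("X.npy");
Z=X[...,2]
def loc(m): P=X[m]; return len(P),P.mean(0).round(4),P.min(0).round(3),P.max(0).round(3)
box=lambda x0,x1,y0,y1:(X[...,0]>x0)&(X[...,0]<x1)&(X[...,1]>y0)&(X[...,1]<y1)
m=box(.48,.7,-.1,.18)&(Z>.158)&(Z<.174); P=X[m]
# rim circle fit RANSAC-like
c=np.array([.585,.04])
for _ in range(30):
    r=np.linalg.norm(P[:,:2]-c,axis=1); s=abs(r-.083)<.012 if _>5 else abs(r-.083)<.03
    Q=P[s]; A=np.c_[2*Q[:,:2],np.ones(len(Q))]; b=(Q[:,:2]**2).sum(1); q=np.linalg.lstsq(A,b,rcond=None)[0]; c=q[:2]
print("rim",c,np.sqrt(q[2]+c@c),s.sum())
print("handle",loc(box(.55,.66,.15,.25)&(Z>.235)&(Z<.28)))
m=box(.55,.66,.15,.25)&(Z>.225)&(Z<.28)
vs,us=np.where(m)
for v,u in zip(vs,us): print(u,v,X[v,u].round(3),end=' ')
print()
for y0,y1 in((-.1,-.03),(.11,.18)):
    m=box(.5,.68,y0,y1)&(Z>.175)&(Z<.2); print("cheek top",loc(m))
m=box(.38,.6,-.38,-.18)&(Z>.036)&(Z<.06);P=X[m]
A=np.c_[2*P[:,:2],np.ones(len(P))];q=np.linalg.lstsq(A,(P[:,:2]**2).sum(1),rcond=None)[0]
print("dish",q[:2],np.sqrt(q[2]+q[:2]@q[:2]),P.mean(0))
m=box(.35,.42,-.2,.1)&(Z<.02);print("table",loc(m))
```

```text
rim [0.57642046 0.04022958] 0.08122218012913057 318
handle (155, array([0.5945, 0.1953, 0.2542]), array([0.582, 0.154, 0.236]), array([0.607, 0.237, 0.262]))
169 168 [0.606 0.205 0.25 ] 170 168 [0.606 0.201 0.251] 171 168 [0.606 0.197 0.254] 172 168 [0.605 0.194 0.256] 173 168 [0.606 0.191 0.254] 174 168 [0.606 0.187 0.255] 175 168 [0.606 0.184 0.254] 176 168 [0.605 0.181 0.256] 177 168 [0.605 0.177 0.259] 178 168 [0.607 0.176 0.247] 182 168 [0.607 0.162 0.252] 183 168 [0.607 0.159 0.252] 162 169 [0.601 0.226 0.256] 163 169 [0.601 0.222 0.256] 164 169 [0.602 0.22  0.254] 165 169 [0.601 0.216 0.257] 166 169 [0.602 0.213 0.254] 167 169 [0.603 0.211 0.251] 168 169 [0.601 0.206 0.258] 169 169 [0.602 0.204 0.253] 170 169 [0.602 0.2   0.257] 171 169 [0.602 0.197 0.256] 172 169 [0.602 0.193 0.258] 173 169 [0.602 0.19  0.256] 174 169 [0.601 0.186 0.261] 175 169 [0.602 0.183 0.258] 177 169 [0.601 0.176 0.26 ] 178 169 [0.603 0.175 0.252] 181 169 [0.604 0.166 0.248] 182 169 [0.602 0.161 0.256] 183 169 [0.602 0.157 0.258] 184 169 [0.605 0.158 0.241] 159 170 [0.599 0.236 0.253] 160 170 [0.599 0.2
[... 3292 characters left out ...]
5 [0.583 0.213 0.251] 183 175 [0.585 0.16  0.243] 184 175 [0.585 0.157 0.242] 185 175 [0.587 0.155 0.233] 184 176 [0.583 0.158 0.236] 185 176 [0.583 0.155 0.233] 184 177 [0.58  0.158 0.233] 185 177 [0.58  0.155 0.231] 184 178 [0.578 0.159 0.227] 185 178 [0.577 0.155 0.23 ] 
cheek top (32, array([ 0.5668, -0.0631,  0.1805]), array([ 0.503, -0.08 ,  0.175]), array([ 0.631, -0.038,  0.193]))
cheek top (46, array([0.5474, 0.145 , 0.1834]), array([0.53 , 0.12 , 0.175]), array([0.572, 0.157, 0.199]))
dish [ 0.47651918 -0.27560792] 0.07162971352449547 [ 0.47656716 -0.27709849  0.04471113]
table (1432, array([ 0.3849, -0.05  ,  0.    ]), array([ 0.35 , -0.197, -0.011]), array([0.42 , 0.099, 0.012]))
```

Run:
```python
from h import *
X=np.load("X.npy")
th=.1;R=np.array([[np.cos(th),-np.sin(th)],[np.sin(th),np.cos(th)]])
L=(X[...,:2]-[.5545,.0375])@R
for a,b,c,e in((-.11,.1,-.17,-.085),(-.12,.1,.085,.13)):
  m=(L[...,0]>a)&(L[...,0]<b)&(L[...,1]>c)&(L[...,1]<e)&(X[...,2]>.015)
  o=np.argsort(L[m][:,0]);print(np.c_[L[m],X[m][:,2]][o].round(3)[:45].tolist())
p=cv2.imread("pics/scene0.png")
for q in((0,0,.165),(-.06,-.12,.1),(-.078,0,0),(.057,.158,.247),(-.02,-.102,0),(-.02,.102,0),(.018,-.102,.183)):
    w=np.r_[R@q[:2]+[.5545,.0375],q[2]];u,v=w2px("scene",w);cv2.circle(p,(int(round(u)),int(round(v))),1,(0,0,255),-1); print(q,w.round(3))
cv2.imwrite("pics/scene_m.png",cv2.resize(p[140:240,180:290],None,fx=6,fy=6,interpolation=3))
```

```text
[[-0.065, -0.133, 0.144], [-0.065, -0.126, 0.147], [-0.064, -0.129, 0.14], [-0.064, -0.122, 0.144], [-0.063, -0.119, 0.139], [-0.063, -0.133, 0.161], [-0.063, -0.112, 0.178], [-0.063, -0.126, 0.164], [-0.062, -0.129, 0.154], [-0.062, -0.122, 0.156], [-0.061, -0.119, 0.155], [-0.06, -0.112, 0.185], [-0.06, -0.133, 0.164], [-0.059, -0.129, 0.159], [-0.059, -0.123, 0.162], [-0.059, -0.126, 0.159], [-0.058, -0.119, 0.158], [-0.057, -0.112, 0.193], [-0.056, -0.13, 0.164], [-0.056, -0.133, 0.161], [-0.055, -0.126, 0.16], [-0.055, -0.119, 0.162], [-0.055, -0.123, 0.159], [-0.055, -0.112, 0.202], [-0.053, -0.13, 0.165], [-0.052, -0.134, 0.159], [-0.052, -0.127, 0.162], [-0.052, -0.113, 0.206], [-0.052, -0.123, 0.161], [-0.051, -0.12, 0.158], [-0.049, -0.113, 0.209], [-0.049, -0.13, 0.159], [-0.048, -0.127, 0.158], [-0.048, -0.123, 0.157], [-0.047, -0.134, 0.143], [-0.047, -0.12, 0.146], [-0.045, -0.113, 0.205], [-0.044, -0.131, 0.145], [-0.043, -0.128, 0.14], [-0.043, -0.121, 0.143], [-0.043, -0.124, 0.14], [-0.042, -0.113, 0.208], [-0.04, -0.128, 0.143], [-0.04, -0.131, 0.14], [-0.04, -0.12
[... 654 characters left out ...]
0.012, 0.097, 0.126], [-0.011, 0.091, 0.016], [-0.011, 0.095, 0.015], [-0.011, 0.099, 0.015], [-0.011, 0.103, 0.179], [-0.01, 0.1, 0.177], [-0.01, 0.099, 0.141], [-0.01, 0.099, 0.042], [-0.01, 0.098, 0.169], [-0.01, 0.11, 0.176], [-0.009, 0.117, 0.178], [-0.009, 0.114, 0.175], [-0.009, 0.099, 0.069], [-0.008, 0.097, 0.126], [-0.008, 0.098, 0.095], [-0.008, 0.097, 0.026], [-0.008, 0.102, 0.185], [-0.008, 0.099, 0.18]]
(0, 0, 0.165) [0.554 0.038 0.165]
(-0.06, -0.12, 0.1) [ 0.507 -0.088  0.1  ]
(-0.078, 0, 0) [0.477 0.03  0.   ]
(0.057, 0.158, 0.247) [0.595 0.2   0.247]
(-0.02, -0.102, 0) [ 0.545 -0.066  0.   ]
(-0.02, 0.102, 0) [0.524 0.137 0.   ]
(0.018, -0.102, 0.183) [ 0.583 -0.062  0.183]
```

View pics/scene_m.png

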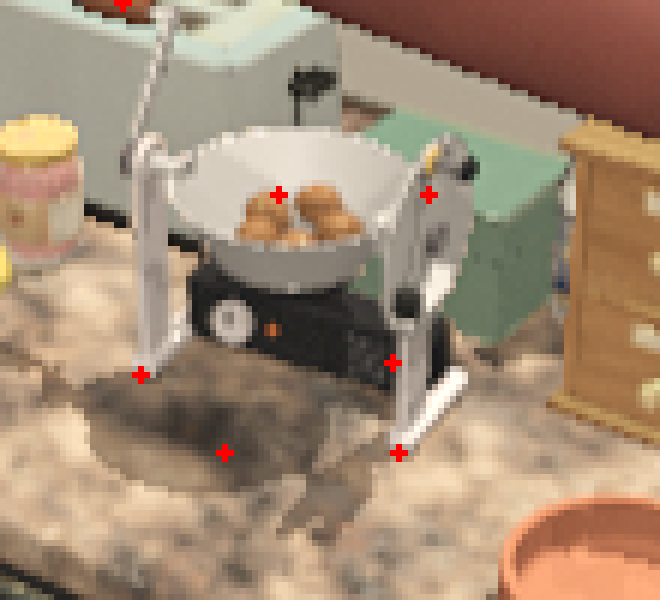

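Request:
{"method": "play_rows", "body": {
  "deltas": [
    [[0.031,0.047,0],0.18],
    [[0.062,0.094,0],0.36],
    [[0.092,0.141,0],0.54],
    [[0.122,0.188,0],0.72],
    [[0.153,0.234,0],0.9]
  ],
  "grip": 1
}}

```text
time: 1.32
tool_pos: [0.4272, -0.3264, 0.2316]
tool_rot: [0.0, 0.778, 0.628, 0.0]
contact_force: [0.0, -0.2, 0.2]
gripper_width: 1.004
```

Request:
{"method": "play_rows", "body": {
  "deltas": [
    [[0,0,-0.02],0.18],
    [[0,0,-0.04],0.36],
    [[0,0,-0.06],0.54],
    [[0,0,-0.08],0.72],
    [[0,0,-0.1],0.9]
  ]
}}

```text
time: 1.95
tool_pos: [0.4265, -0.328, 0.1308]
tool_rot: [0.0, 0.427, 0.904, -0.0]
contact_force: [-0.3, 0.5, 0.0]
gripper_width: 0.998
```

Request:
{"method": "play_rows", "body": {
  "deltas": [
    [[0,0,0],0.1],
    [[0,0,0],0.1]
  ]
}}

```text
time: 2.2
tool_pos: [0.4264, -0.328, 0.1312]
tool_rot: [-0.0, 0.385, 0.923, 0.0]
contact_force: [-0.5, 0.3, -0.2]
gripper_width: 0.999
```

Run:
```python
from h import *
s=status.state();print(s["time"],s["tool_pos"].round(4),s["tool_rot"].round(4),s["joint_pos"].round(3))
w,x,y,z=s["tool_rot"];print("jaw angle",2*np.arctan2(y,x)-np.pi/2)
for n in("wrist","top"):
    p,d=grab_frame(n);cv2.imwrite(f"pics/{n}1.png",p)
    if n=="top":
        X=cloud("top",d);r=outline_of("top","dish_rim")[0];print(r["confidence"],r["box"],X[r["region"]].mean(0))
```

```text
2.2 [ 0.4264 -0.328   0.1312] [-1.000e-04  3.848e-01  9.230e-01  0.000e+00] [-0.794 -0.071  1.908  0.     1.305 -1.575]
jaw angle 0.7807468626317742
0.68 [288.3, 197.5, 330.5, 235.4] [ 0.4863924  -0.26304914  0.02424269]
```

View pics/wrist1.png

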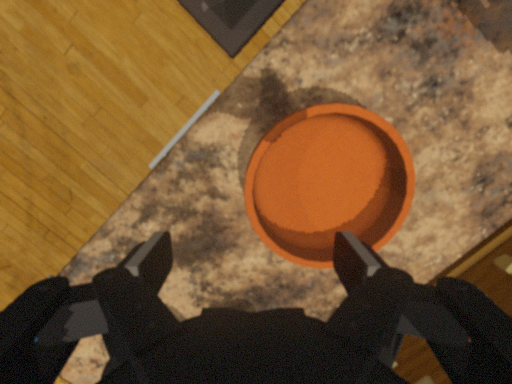

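Run:
```python
from h import *
c=camera_params("wrist");p,d=grab_frame("wrist");X=cloud("wrist",d,c)
r=outline_of("wrist","dish_rim")[0];print(r["confidence"],r["box"])
m=r["region"]&(X[...,2]>.036)&(X[...,2]<.055);P=X[m]
A=np.c_[2*P[:,:2],np.ones(len(P))];q=np.linalg.lstsq(A,(P[:,:2]**2).sum(1),rcond=None)[0]
print("dish",q[:2],np.sqrt(q[2]+q[:2]@q[:2]),P.mean(0),len(P), np.percentile(np.linalg.norm(P[:,:2]-q[:2],axis=1),[1,50,99]))
print("cam",c["world_from_camera"][:3,3])
```

```text
0.76 [243.9, 102.6, 416.5, 269.6]
dish [ 0.47074091 -0.27843913] 0.07075601835823703 [ 0.4682068  -0.26936825  0.04427595] 5042 [0.06690919 0.07037086 0.07566964]
cam [ 0.37942451 -0.28204208  0.27484857]
```

Request:
{"method": "play_rows", "body": {
  "deltas": [
    [[-0.004,-0.001,-0.03],0],
    [[-0.004,-0.001,-0.06],0],
    [[-0.004,-0.001,-0.09],0],
    [[-0.004,-0.001,-0.112],0],
    [[-0.004,-0.001,-0.112],0]
  ]
}}

```text
time: 3.08
tool_pos: [0.4212, -0.3278, 0.0175]
tool_rot: [-0.002, 0.384, 0.923, 0.001]
contact_force: [-0.3, 0.4, 0.9]
gripper_width: 0.997
```

Request:
{"method": "play_rows", "body": {
  "deltas": [
    [[0,0,0],0],
    [[0,0,0],0],
    [[0,0,0],0],
    [[0,0,0],0],
    [[0,0,0],0]
  ],
  "grip": -1
}}

```text
time: 3.7
tool_pos: [0.4227, -0.3293, 0.0199]
tool_rot: [0.0, 0.384, 0.923, -0.0]
contact_force: [-0.2, 0.1, 2.5]
gripper_width: 0.097
```

Request:
{"method": "play_rows", "body": {
  "deltas": [
    [[0,0,0.004],0],
    [[0,0,0.008],0],
    [[0,0,0.012],0]
  ]
}}

```text
time: 4.08
tool_pos: [0.422, -0.3286, 0.0309]
tool_rot: [-0.001, 0.384, 0.923, 0.0]
contact_force: [-0.5, 0.0, -3.1]
gripper_width: 0.094
```

Run:
```python
from h import *
s=status.state();print(s["gripper_width"],s["contact_force"])
for n in("wrist","top"):
    p,d=grab_frame(n);cv2.imwrite(f"pics/{n}2.png",p)
```

```text
0.09447144035328126 [-5.11660313e-01  2.79845600e-03 -3.07714955e+00]
```

View pics/wrist2.png

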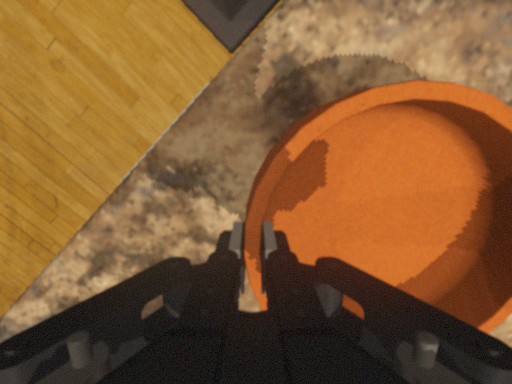

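Request:
{"method": "play_rows", "body": {
  "deltas": [
    [[-0.01,0.02,0],0],
    [[-0.02,0.06,0],0],
    [[-0.03,0.105,0],0],
    [[-0.03,0.15,0],0],
    [[-0.03,0.195,0],0]
  ]
}}

```text
time: 4.8
tool_pos: [0.392, -0.1327, 0.0313]
tool_rot: [0.0, 0.385, 0.923, 0.0]
contact_force: [0.8, -0.1, -3.9]
gripper_width: 0.092
```

Request:
{"method": "play_rows", "body": {
  "deltas": [
    [[0,0.04,0],0],
    [[0,0.075,0],0],
    [[0,0.1,0],0],
    [[0,0.113,0],0],
    [[0,0.113,0],0]
  ]
}}

```text
time: 5.42
tool_pos: [0.3923, -0.0207, 0.0312]
tool_rot: [-0.0, 0.384, 0.924, -0.0]
contact_force: [0.2, 0.0, -4.2]
gripper_width: 0.092
```

Request:
{"method": "play_rows", "body": {
  "deltas": [
    [[0.015,0,0],0],
    [[0.03,0,0],0],
    [[0.034,0,0],0],
    [[0.034,0,0],0]
  ]
}}

```text
time: 5.92
tool_pos: [0.4263, -0.0216, 0.0312]
tool_rot: [-0.0, 0.385, 0.923, -0.0]
contact_force: [-0.1, -0.4, -3.9]
gripper_width: 0.092
```

```bash
cat > look.py <<'E'
from h import *
import sys
t=sys.argv[1]
s=status.state();print(s["time"],s["tool_pos"].round(4),s["contact_force"].round(2),s["gripper_width"])
for n in sys.argv[2:]:
    c=camera_params(n);p,d=grab_frame(n);cv2.imwrite(f"pics/{n}{t}.png",p)
    X=cloud(n,d,c);rr=outline_of(n,"dish_rim")
    for r in rr[:2]:
        m=r["region"]&(X[...,2]>.03)&(X[...,2]<.07);P=X[m]
        if len(P)<20: continue
        A=np.c_[2*P[:,:2],np.ones(len(P))];q=np.linalg.lstsq(A,(P[:,:2]**2).sum(1),rcond=None)[0]
        print(n,r["confidence"],"dish",q[:2].round(4),np.sqrt(q[2]+q[:2]@q[:2]).round(4),P.mean(0).round(3),P.min(0).round(3),P.max(0).round(3),len(P))
E
python3 look.py 3 wrist scene
```

```text
5.925 [ 0.4263 -0.0216  0.0312] [-0.05 -0.39 -3.88] 0.0919765630198739
scene 0.79 dish [0.4671 0.0293] 0.0714 [0.451 0.027 0.044] [ 0.392 -0.047  0.03 ] [0.543 0.109 0.056] 306
```

View pics/wrist3.png

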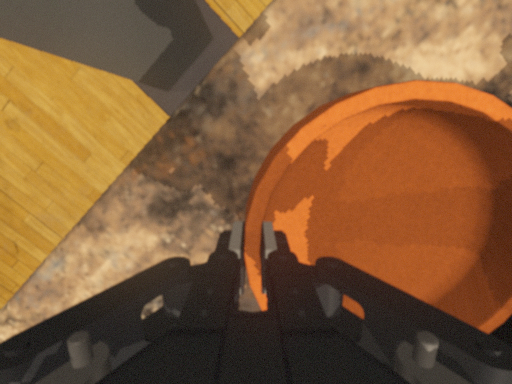

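View pics/scene3.png

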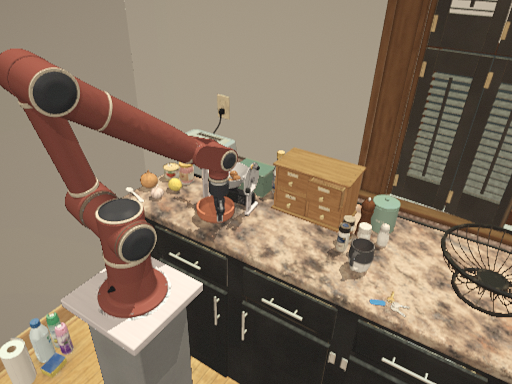

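Request:
{"method": "play_rows", "body": {
  "deltas": [
    [[0,0,-0.005],0],
    [[0,0,-0.009],0],
    [[0,0,-0.012],0],
    [[0,0,-0.012],0]
  ]
}}

```text
time: 6.62
tool_pos: [0.4267, -0.0211, 0.0199]
tool_rot: [-0.0, 0.384, 0.923, -0.0]
contact_force: [-3.6, -0.3, 3.7]
gripper_width: 0.091
```

Request:
{"method": "play_rows", "body": {
  "deltas": [
    [[0,0,0],0],
    [[0,0,0],0],
    [[0,0,0],0],
    [[0,0,0],0]
  ],
  "grip": 0.2
}}

```text
time: 7.12
tool_pos: [0.4266, -0.021, 0.0194]
tool_rot: [0.0, 0.384, 0.923, 0.0]
contact_force: [-1.0, 0.1, -0.0]
gripper_width: 0.599
```

Request:
{"method": "play_rows", "body": {
  "deltas": [
    [[0,0,0.02],0],
    [[0,0,0.05],0],
    [[-0.01,-0.01,0.09],0],
    [[-0.02,-0.02,0.13],0],
    [[-0.02,-0.02,0.17],0]
  ]
}}

```text
time: 7.75
tool_pos: [0.4058, -0.0413, 0.1905]
tool_rot: [0.0, 0.385, 0.923, -0.0]
contact_force: [0.1, -0.7, -0.2]
gripper_width: 0.602
```

```bash
python3 look.py 4 wrist scene top
```

```text
7.75 [ 0.4058 -0.0413  0.1905] [ 0.13 -0.68 -0.19] 0.6016697299314447
wrist 0.93 dish [0.4709 0.0329] 0.0707 [0.477 0.043 0.043] [ 0.397 -0.041  0.03 ] [0.548 0.108 0.048] 3990
scene 0.88 dish [0.4686 0.03  ] 0.0715 [0.461 0.026 0.038] [ 0.392 -0.046  0.03 ] [0.544 0.107 0.046] 266
scene 0.36 dish [0.5997 0.3822] 0.0333 [0.602 0.388 0.048] [0.525 0.307 0.031] [0.649 0.43  0.057] 165
top 0.67 dish [0.4765 0.0348] 0.0716 [0.478 0.059 0.044] [ 0.419 -0.039  0.031] [0.526 0.11  0.053] 105
```

View pics/wrist4.png

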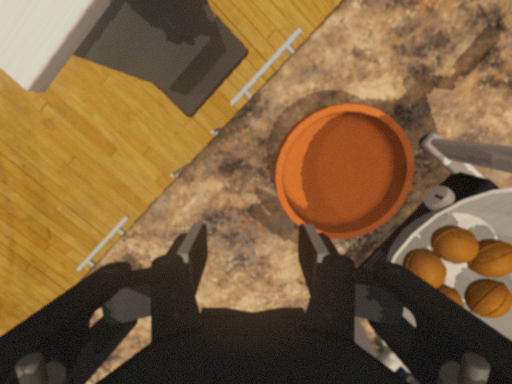

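Run:
```python
from h import *
X=np.load("X.npy");Z=X[...,2]
for x0,x1,y0,y1 in((.62,.7,.1,.3),(.7,.8,.1,.3)):
    m=(X[...,0]>x0)&(X[...,0]<x1)&(X[...,1]>y0)&(X[...,1]<y1);print(np.percentile(Z[m],[50,99,100]))
# handle from wrist4-era camera not used; check top again
p,d=grab_frame("top");Y=cloud("top",d);m=(abs(Y[...,0]-.595)<.02)&(abs(Y[...,1]-.2)<.024)&(Y[...,2]>.235)&(Y[...,2]<.275)
P=Y[m];print(len(P),P.mean(0),np.polyfit(P[:,1],P[:,0],1),np.percentile(P[:,2],[50,90]))
```

```text
[0.08303156 0.18360463 0.1857042 ]
[0.16419791 0.18654657 0.18947839]
103 [0.59440336 0.19988539 0.25581551] [-0.13639586  0.6216669 ] [0.25625669 0.26056169]
```

Request:
{"method": "play_rows", "body": {
  "deltas": [
    [[0,0,0.05],-0.1],
    [[0,0.03,0.1],-0.25],
    [[0.03,0.06,0.13],-0.4],
    [[0.06,0.09,0.15],-0.55],
    [[0.09,0.13,0.15],-0.68]
  ]
}}

```text
time: 8.72
tool_pos: [0.4979, 0.09, 0.3401]
tool_rot: [0.001, 0.672, 0.741, 0.0]
contact_force: [-0.2, -0.4, 0.0]
gripper_width: 0.598
```

Request:
{"method": "play_rows", "body": {
  "deltas": [
    [[0.03,0.04,0],0],
    [[0.07,0.08,0],0],
    [[0.095,0.111,0],0],
    [[0.095,0.111,0],0]
  ]
}}

```text
time: 9.22
tool_pos: [0.5917, 0.2017, 0.3356]
tool_rot: [-0.002, 0.669, 0.743, -0.002]
contact_force: [-1.5, -0.4, 0.0]
gripper_width: 0.602
```

Run:
```python
from h import *
s=status.state();print(s["time"],s["tool_pos"].round(4),s["joint_pos"].round(3))
w,x,y,z=s["tool_rot"];print("jaw angle",2*np.arctan2(y,x)-np.pi/2)
c=camera_params("wrist");p,d=grab_frame("wrist");X=cloud("wrist",d,c);cv2.imwrite("pics/wrist5.png",p)
for r in outline_of("wrist","handle")[:2]:
    P=X[r["region"]&(d>0)];print(r["confidence"],r["box"],P.mean(0).round(4),P.min(0).round(3),P.max(0).round(3),np.polyfit(P[:,1],P[:,0],1))
```

```text
9.225 [0.5917 0.2017 0.3356] [0.21  0.016 1.479 0.    1.652 0.105]
jaw angle 0.1046256390548197
0.8 [239.1, 170.0, 267.1, 229.5] [0.5915 0.2015 0.2554] [ 0.574  0.149 -0.   ] [0.604 0.227 0.259] [-0.08474238  0.60858406]
0.59 [229.7, 282.1, 252.5, 308.0] [0.5897 0.0176 0.1384] [ 0.575 -0.     0.124] [0.605 0.028 0.146] [-0.22513716  0.59364522]
```

View pics/wrist5.png

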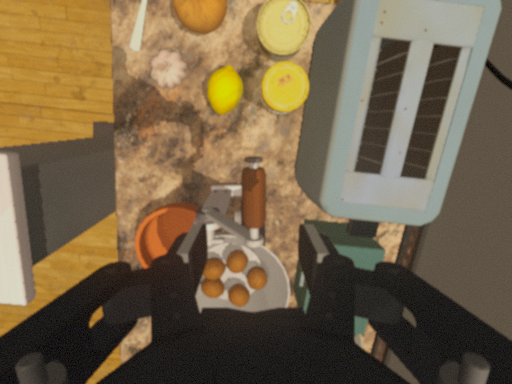

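Request:
{"method": "play_rows", "body": {
  "deltas": [
    [[0.002,0,-0.03],0],
    [[0.002,0,-0.06],0],
    [[0.002,0,-0.09],0],
    [[0.002,0,-0.11],0],
    [[0.002,0,-0.11],0]
  ]
}}

```text
time: 9.95
tool_pos: [0.5921, 0.1992, 0.2273]
tool_rot: [-0.001, 0.67, 0.742, -0.002]
contact_force: [-0.0, 0.3, -0.8]
gripper_width: 0.6
```

```bash
python3 look.py 6 wrist
```

```text
9.95 [0.5921 0.1992 0.2273] [-0.03  0.26 -0.76] 0.5998556407278094
wrist 0.85 dish [0.4713 0.043 ] 0.0645 [0.451 0.095 0.042] [0.402 0.052 0.03 ] [0.501 0.11  0.047] 709
wrist 0.28 dish [0.613  0.3803] 0.0203 [0.613 0.373 0.053] [0.578 0.359 0.03 ] [0.649 0.388 0.06 ] 1787
```

View pics/wrist6.png

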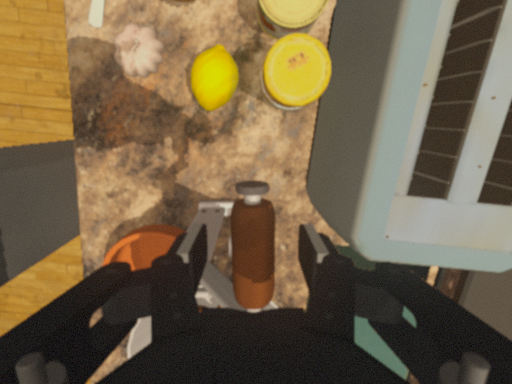

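Request:
{"method": "play_rows", "body": {
  "deltas": [
    [[0,0,0],0],
    [[0,0,0],0],
    [[0,0,0],0],
    [[0,0,0],0]
  ],
  "grip": -1
}}

```text
time: 10.55
tool_pos: [0.5926, 0.2, 0.2311]
tool_rot: [-0.0, 0.67, 0.742, -0.001]
contact_force: [-7.0, -1.9, 5.7]
gripper_width: 0.234
```

```bash
python3 look.py 7 wrist
```

```text
10.55 [0.5926 0.2    0.2311] [-7.02 -1.86  5.69] 0.23373799689465513
wrist 0.94 dish [0.4743 0.0364] 0.0708 [0.444 0.075 0.042] [ 0.398 -0.03   0.03 ] [0.506 0.11  0.047] 1037
```

View pics/wrist7.png

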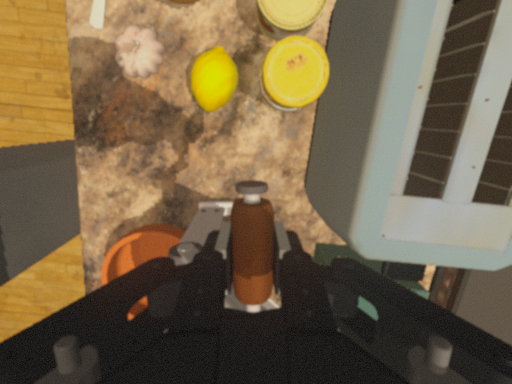

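```bash
cat > arc.py <<'E'
import numpy as np,sys
a=float(sys.argv[1]);r0=.608;R=.1;t=.1
p=lambda f:np.array([R*np.sin(r0-f),R*np.cos(r0-f)])
for f in map(float,sys.argv[2:]):
    d=p(f)-p(a);print(f,(1000*np.array([d[0]*np.cos(t),d[0]*np.sin(t),d[1]])).round(1).tolist(),"tangent(x,z)",np.round([-np.cos(r0-f),np.sin(r0-f)],2))
E
python3 arc.py 0 .03 .06 .1 .15 .2 .3 .4
```

```text
0.03 [-2.5, -0.2, 1.7] tangent(x,z) [-0.84  0.55]
0.06 [-5.0, -0.5, 3.3] tangent(x,z) [-0.85  0.52]
0.1 [-8.4, -0.8, 5.3] tangent(x,z) [-0.87  0.49]
0.15 [-12.8, -1.3, 7.6] tangent(x,z) [-0.9   0.44]
0.2 [-17.4, -1.7, 9.7] tangent(x,z) [-0.92  0.4 ]
0.3 [-26.7, -2.7, 13.2] tangent(x,z) [-0.95  0.3 ]
0.4 [-36.3, -3.6, 15.8] tangent(x,z) [-0.98  0.21]
```

Request:
{"method": "play_rows", "body": {
  "deltas": [
    [[-0.0012,-0.0001,0.0008],0],
    [[-0.0025,-0.0002,0.0017],0],
    [[-0.005,-0.0005,0.0033],0],
    [[-0.0084,-0.0008,0.0053],0],
    [[-0.0084,-0.0008,0.0053],0]
  ]
}}

```text
time: 11.28
tool_pos: [0.586, 0.1992, 0.2354]
tool_rot: [0.001, 0.67, 0.742, 0.001]
contact_force: [5.0, -0.2, 0.1]
gripper_width: 0.235
```

```bash
python3 arc.py .1 .16 .23 .31 .39 .47; python3 arc.py .47 .55 .63 .71 .79 .87;python3 arc.py .87 .95 1.03 1.1 1.16 1.2; python3 arc.py 1.2 1.24 1.28 1.32 1.36 1.4
```

```text
0.16 [-5.3, -0.5, 2.8] tangent(x,z) [-0.9   0.43]
0.23 [-11.7, -1.2, 5.6] tangent(x,z) [-0.93  0.37]
0.31 [-19.2, -1.9, 8.2] tangent(x,z) [-0.96  0.29]
0.39 [-26.9, -2.7, 10.3] tangent(x,z) [-0.98  0.22]
0.47 [-34.7, -3.5, 11.7] tangent(x,z) [-0.99  0.14]
0.55 [-7.9, -0.8, 0.8] tangent(x,z) [-1.    0.06]
0.63 [-15.9, -1.6, 0.9] tangent(x,z) [-1.   -0.02]
0.71 [-23.8, -2.4, 0.4] tangent(x,z) [-0.99 -0.1 ]
0.79 [-31.7, -3.2, -0.7] tangent(x,z) [-0.98 -0.18]
0.87 [-39.5, -4.0, -2.5] tangent(x,z) [-0.97 -0.26]
0.95 [-7.6, -0.8, -2.4] tangent(x,z) [-0.94 -0.34]
1.03 [-15.0, -1.5, -5.4] tangent(x,z) [-0.91 -0.41]
1.1 [-21.2, -2.1, -8.4] tangent(x,z) [-0.88 -0.47]
1.16 [-26.4, -2.6, -11.4] tangent(x,z) [-0.85 -0.52]
1.2 [-29.8, -3.0, -13.6] tangent(x,z) [-0.83 -0.56]
1.24 [-3.3, -0.3, -2.3] tangent(x,z) [-0.81 -0.59]
1.28 [-6.4, -0.6, -4.7] tangent(x,z) [-0.78 -0.62]
1.32 [-9.5, -1.0, -7.3] tangent(x,z) [-0.76 -0.65]
1.36 [-12.4, -1.2, -10.0] tangent(x,z) [-0.73 -0.68]
1.4 [-15.3, -1.5, -12.7] tangent(x,z) [-0.7  -0.71]
```

Request:
{"method": "play_rows", "body": {
  "deltas": [
    [[-0.0053,-0.0005,0.0028],0],
    [[-0.0117,-0.0012,0.0056],0],
    [[-0.0192,-0.0019,0.0082],0],
    [[-0.0269,-0.0027,0.0103],0],
    [[-0.0347,-0.0035,0.0117],0]
  ]
}}

```text
time: 11.9
tool_pos: [0.552, 0.1954, 0.248]
tool_rot: [0.002, 0.67, 0.742, 0.002]
contact_force: [6.6, -1.5, 1.7]
gripper_width: 0.234
```

Request:
{"method": "play_rows", "body": {
  "deltas": [
    [[-0.0079,-0.0008,0.0008],0],
    [[-0.0159,-0.0016,0.0009],0],
    [[-0.0238,-0.0024,0.0004],0],
    [[-0.0317,-0.0032,-0.0007],0],
    [[-0.0395,-0.004,-0.0025],0]
  ]
}}

```text
time: 12.52
tool_pos: [0.5133, 0.1909, 0.2469]
tool_rot: [0.003, 0.67, 0.742, 0.002]
contact_force: [7.8, -4.3, 5.8]
gripper_width: 0.236
```

Request:
{"method": "play_rows", "body": {
  "deltas": [
    [[-0.0076,-0.0008,-0.0024],0],
    [[-0.015,-0.0015,-0.0054],0],
    [[-0.0212,-0.0021,-0.0084],0],
    [[-0.0264,-0.0026,-0.0114],0],
    [[-0.0298,-0.003,-0.0136],0]
  ]
}}

```text
time: 13.15
tool_pos: [0.4836, 0.1875, 0.2346]
tool_rot: [0.004, 0.67, 0.742, 0.002]
contact_force: [4.0, -6.1, 11.1]
gripper_width: 0.237
```

```bash
python3 look.py 8 wrist top scene
```

```text
13.15 [0.4836 0.1875 0.2346] [ 3.96 -6.12 11.11] 0.23689542395804716
wrist 0.83 dish [0.4527 0.0548] 0.0455 [0.419 0.08  0.042] [0.401 0.045 0.03 ] [0.449 0.105 0.048] 282
wrist 0.31 dish [0.444  0.3265] 0.0179 [0.445 0.325 0.04 ] [0.419 0.301 0.03 ] [0.47  0.354 0.059] 1670
top 0.6 dish [0.4767 0.0347] 0.0712 [0.464 0.036 0.044] [ 0.405 -0.04   0.03 ] [0.545 0.11  0.054] 224
scene 0.8 dish [0.4689 0.03  ] 0.0716 [0.465 0.027 0.038] [ 0.392 -0.045  0.03 ] [0.547 0.108 0.047] 284
```

View pics/wrist8.png

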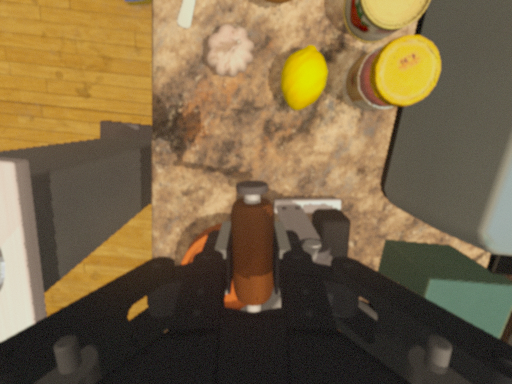

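Request:
{"method": "play_rows", "body": {
  "deltas": [
    [[-0.0035,-0.0008,-0.0018],0],
    [[-0.0068,-0.0014,-0.004],0],
    [[-0.01,-0.002,-0.0066],0],
    [[-0.01,-0.002,-0.0066],0]
  ]
}}

```text
time: 13.95
tool_pos: [0.4731, 0.1863, 0.2273]
tool_rot: [0.003, 0.67, 0.742, 0.002]
contact_force: [3.5, -2.7, 11.1]
gripper_width: 0.234
```

Request:
{"method": "play_rows", "body": {
  "deltas": [
    [[-0.0012,-0.0005,-0.001],0],
    [[-0.0024,-0.001,-0.002],0],
    [[-0.0031,-0.0012,-0.0025],0],
    [[-0.0031,-0.0012,-0.0025],0]
  ]
}}

```text
time: 14.45
tool_pos: [0.4702, 0.1859, 0.2249]
tool_rot: [0.002, 0.67, 0.742, 0.003]
contact_force: [3.7, -1.0, 8.3]
gripper_width: 0.234
```

Request:
{"method": "play_rows", "body": {
  "deltas": [
    [[-0.0014,-0.0002,-0.0013],0],
    [[-0.0028,-0.0004,-0.0026],0],
    [[-0.0028,-0.0004,-0.0026],0],
    [[-0.0028,-0.0004,-0.0026],0]
  ]
}}

```text
time: 14.95
tool_pos: [0.4674, 0.1856, 0.2223]
tool_rot: [0.002, 0.67, 0.742, 0.003]
contact_force: [3.5, 0.8, 9.1]
gripper_width: 0.232
```

Request:
{"method": "play_rows", "body": {
  "deltas": [
    [[-0.0011,-0.0001,-0.0011],0],
    [[-0.0022,-0.0002,-0.0021],0],
    [[-0.0022,-0.0002,-0.0021],0]
  ]
}}

```text
time: 15.32
tool_pos: [0.4651, 0.1853, 0.2201]
tool_rot: [0.002, 0.67, 0.742, 0.003]
contact_force: [3.6, 0.9, 8.8]
gripper_width: 0.237
```

Request:
{"method": "play_rows", "body": {
  "deltas": [
    [[-0.001,-0.0001,-0.0011],0],
    [[-0.0021,-0.0002,-0.0022],0],
    [[-0.0021,-0.0002,-0.0022],0]
  ]
}}

```text
time: 15.7
tool_pos: [0.463, 0.1851, 0.2179]
tool_rot: [0.002, 0.67, 0.742, 0.003]
contact_force: [3.3, 0.0, 8.5]
gripper_width: 0.232
```

Request:
{"method": "play_rows", "body": {
  "deltas": [
    [[-0.0009,-0.0001,-0.001],0],
    [[-0.0019,-0.0002,-0.0022],0],
    [[-0.0019,-0.0002,-0.0022],0]
  ]
}}

```text
time: 16.08
tool_pos: [0.4615, 0.1849, 0.2162]
tool_rot: [0.002, 0.67, 0.742, 0.003]
contact_force: [4.5, 0.1, 10.3]
gripper_width: 0.233
```

Request:
{"method": "play_rows", "body": {
  "deltas": [
    [[-0.0009,-0.0001,-0.0011],0],
    [[-0.0018,-0.0002,-0.0022],0],
    [[-0.0018,-0.0002,-0.0022],0]
  ]
}}

```text
time: 16.45
tool_pos: [0.4612, 0.1849, 0.2158]
tool_rot: [0.004, 0.67, 0.742, 0.005]
contact_force: [6.0, 0.2, 13.3]
gripper_width: 0.236
```

Request:
{"method": "play_rows", "body": {
  "deltas": [
    [[-0.0005,0,-0.0006],0],
    [[-0.0005,0,-0.0006],0],
    [[-0.0005,0,-0.0006],0],
    [[-0.0005,0,-0.0006],0],
    [[-0.0005,0,-0.0006],0]
  ]
}}

```text
time: 17.08
tool_pos: [0.4611, 0.1849, 0.2156]
tool_rot: [0.004, 0.67, 0.742, 0.005]
contact_force: [6.4, 0.5, 14.3]
gripper_width: 0.232
```

```bash
python3 look.py 9 wrist top scene
python3 - <<'E'
import cv2
cv2.imwrite("pics/scene9z.png",cv2.resize(cv2.imread("pics/scene9.png")[130:250,160:300],None,fx=5,fy=5,interpolation=3))
cv2.imwrite("pics/top9z.png",cv2.resize(cv2.imread("pics/top9.png")[130:250,130:290],None,fx=4.5,fy=4.5,interpolation=3))
E
```

```text
17.075 [0.4611 0.1849 0.2156] [ 6.43  0.52 14.26] 0.23231566051788774
wrist 0.59 dish [0.5689 0.1148] 0.0367 [0.583 0.13  0.054] [0.523 0.089 0.03 ] [0.62  0.145 0.07 ] 1508
top 0.91 dish [0.4777 0.0362] 0.0697 [0.48  0.035 0.043] [ 0.405 -0.04   0.03 ] [0.552 0.11  0.055] 290
top 0.48 dish [0.5692 0.0438] 0.0977 [0.609 0.012 0.059] [ 0.528 -0.068  0.036] [0.638 0.143 0.068] 119
```

View pics/scene9z.png

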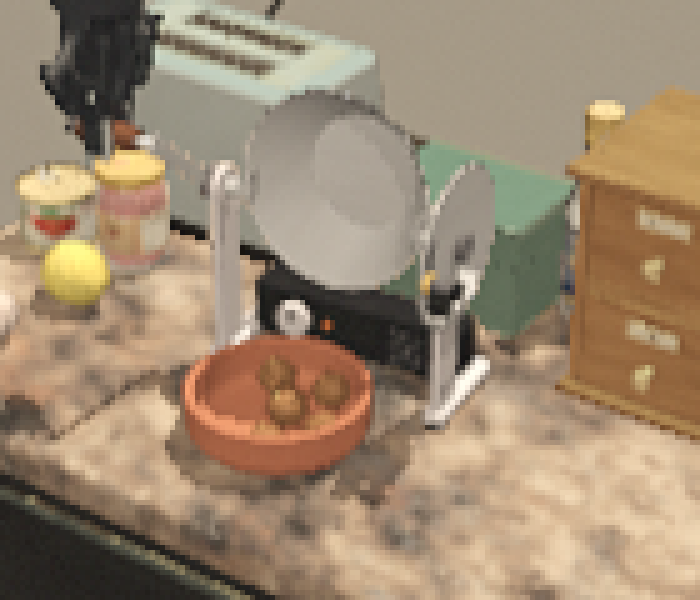

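View pics/top9z.png

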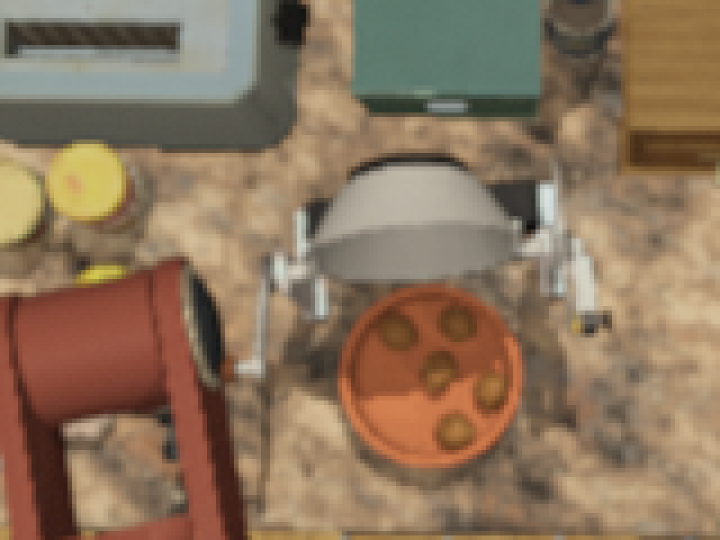

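View pics/wrist9.png

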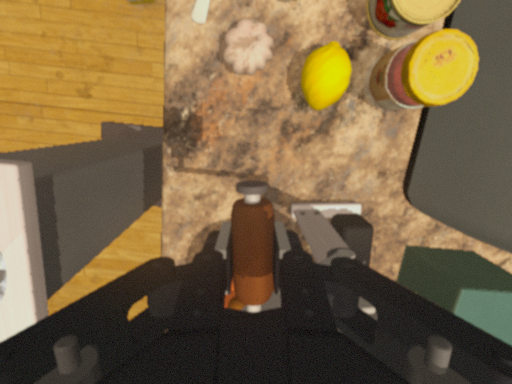

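Request:
{"method": "play_rows", "body": {
  "deltas": [
    [[0,0,0],0],
    [[0,0,0],0],
    [[0,0,0],0],
    [[0,0,0],0],
    [[0,0,0],0]
  ]
}}

```text
time: 18.0
tool_pos: [0.4611, 0.1849, 0.2157]
tool_rot: [0.004, 0.67, 0.742, 0.005]
contact_force: [6.1, 0.4, 13.6]
gripper_width: 0.231
```

Request:
{"method": "play_rows", "body": {
  "deltas": [
    [[0,0,0],0],
    [[0,0,0],0],
    [[0,0,0],0],
    [[0,0,0],0],
    [[0,0,0],0]
  ]
}}

```text
time: 18.62
tool_pos: [0.4611, 0.1849, 0.2157]
tool_rot: [0.004, 0.67, 0.742, 0.005]
contact_force: [6.4, -0.8, 13.4]
gripper_width: 0.234
```

```bash
python3 arc.py 1.46 1.4 1.33 1.26 1.19 1.12; for s in 1.12 .72 .32; do python3 - $s <<'E'
import subprocess,sys
a=float(sys.argv[1]);print(subprocess.run(["python3","arc.py",str(a)]+[f"{max(a-k*.08,0):.2f}" for k in range(1,6)],capture_output=True,text=True).stdout)
E
done
```

```text
1.4 [4.1, 0.4, 4.4] tangent(x,z) [-0.7  -0.71]
1.33 [9.1, 0.9, 9.2] tangent(x,z) [-0.75 -0.66]
1.26 [14.5, 1.5, 13.6] tangent(x,z) [-0.79 -0.61]
1.19 [20.2, 2.0, 17.7] tangent(x,z) [-0.84 -0.55]
1.12 [26.1, 2.6, 21.3] tangent(x,z) [-0.87 -0.49]
1.04 [7.1, 0.7, 3.6] tangent(x,z) [-0.91 -0.42]
0.96 [14.4, 1.4, 6.7] tangent(x,z) [-0.94 -0.34]
0.88 [22.0, 2.2, 9.1] tangent(x,z) [-0.96 -0.27]
0.8 [29.8, 3.0, 11.0] tangent(x,z) [-0.98 -0.19]
0.72 [37.6, 3.8, 12.2] tangent(x,z) [-0.99 -0.11]

0.64 [7.9, 0.8, 0.6] tangent(x,z) [-1.   -0.03]
0.56 [15.9, 1.6, 0.5] tangent(x,z) [-1.    0.05]
0.48 [23.8, 2.4, -0.2] tangent(x,z) [-0.99  0.13]
0.4 [31.7, 3.2, -1.5] tangent(x,z) [-0.98  0.21]
0.32 [39.4, 4.0, -3.5] tangent(x,z) [-0.96  0.28]

0.24 [7.5, 0.8, -2.6] tangent(x,z) [-0.93  0.36]
0.16 [14.8, 1.5, -5.7] tangent(x,z) [-0.9   0.43]
0.08 [21.9, 2.2, -9.5] tangent(x,z) [-0.86  0.5 ]
0.0 [28.6, 2.9, -13.8] tangent(x,z) [-0.82  0.57]
0.0 [28.6, 2.9, -13.8] tangent(x,z) [-0.82  0.57]
```

Request:
{"method": "play_rows", "body": {
  "deltas": [
    [[0.0022,0.0002,0.0027],0],
    [[0.0044,0.0005,0.0054],0],
    [[0.0085,0.0009,0.0098],0],
    [[0.0135,0.0015,0.0146],0],
    [[0.0189,0.002,0.019],0]
  ]
}}

```text
time: 19.25
tool_pos: [0.4782, 0.1868, 0.2313]
tool_rot: [0.002, 0.67, 0.742, 0.003]
contact_force: [5.8, 1.5, 3.8]
gripper_width: 0.237
```

Request:
{"method": "play_rows", "body": {
  "deltas": [
    [[0.0057,0.0006,0.0041],0],
    [[0.0116,0.0013,0.0077],0],
    [[0.0187,0.002,0.0113],0],
    [[0.026,0.0028,0.0144],0],
    [[0.0336,0.0036,0.0168],0]
  ]
}}

```text
time: 19.88
tool_pos: [0.5111, 0.1906, 0.2466]
tool_rot: [0.001, 0.67, 0.742, 0.003]
contact_force: [7.1, 3.2, -0.3]
gripper_width: 0.239
```

Request:
{"method": "play_rows", "body": {
  "deltas": [
    [[0.0078,0.0009,0.0019],0],
    [[0.0156,0.0017,0.0031],0],
    [[0.0235,0.0026,0.0037],0],
    [[0.0315,0.0034,0.0036],0],
    [[0.0394,0.0042,0.0029],0]
  ]
}}

```text
time: 20.5
tool_pos: [0.5497, 0.195, 0.2484]
tool_rot: [0.0, 0.67, 0.742, 0.002]
contact_force: [5.3, 3.5, -2.2]
gripper_width: 0.237
```

Request:
{"method": "play_rows", "body": {
  "deltas": [
    [[0.0079,0.0009,-0.0013],0],
    [[0.0156,0.0017,-0.0033],0],
    [[0.0231,0.0025,-0.0059],0],
    [[0.0268,0.0029,-0.0075],0],
    [[0.0304,0.0032,-0.009],0]
  ]
}}

```text
time: 21.12
tool_pos: [0.5796, 0.1985, 0.239]
tool_rot: [-0.0, 0.67, 0.742, 0.001]
contact_force: [4.4, 4.4, -0.6]
gripper_width: 0.23
```

Request:
{"method": "play_rows", "body": {
  "deltas": [
    [[0.0035,0.0008,-0.002],0],
    [[0.007,0.001,-0.0041],0],
    [[0.0102,0.0012,-0.0062],0],
    [[0.0125,0.0015,-0.0077],0],
    [[0.0125,0.0015,-0.0077],0]
  ]
}}

```text
time: 21.75
tool_pos: [0.5921, 0.1999, 0.2315]
tool_rot: [-0.0, 0.67, 0.742, 0.002]
contact_force: [4.2, 3.7, -0.8]
gripper_width: 0.236
```

Request:
{"method": "play_rows", "body": {
  "deltas": [
    [[0.0006,0.0003,-0.0004],0],
    [[0.0012,0.0005,-0.0008],0],
    [[0.0012,0.0005,-0.0008],0]
  ]
}}

```text
time: 22.12
tool_pos: [0.5924, 0.1999, 0.2312]
tool_rot: [-0.0, 0.67, 0.742, 0.0]
contact_force: [-1.0, 2.8, 5.0]
gripper_width: 0.233
```

Request:
{"method": "play_rows", "body": {
  "deltas": [
    [[0,0,0],0],
    [[0,0,0],0],
    [[0,0,0],0],
    [[0,0,0],0]
  ],
  "grip": 0.2
}}

```text
time: 22.62
tool_pos: [0.5925, 0.199, 0.23]
tool_rot: [-0.0, 0.67, 0.742, -0.0]
contact_force: [0.3, 0.6, 0.7]
gripper_width: 0.598
```

```bash
python3 look.py 10 wrist
```

```text
22.625 [0.5925 0.199  0.23  ] [0.32 0.65 0.66] 0.5980570696499341
wrist 0.59 dish [0.4717 0.0423] 0.0652 [0.451 0.094 0.042] [0.402 0.05  0.03 ] [0.502 0.11  0.047] 715
wrist 0.58 dish [0.6215 0.312 ] 0.0327 [0.605 0.289 0.055] [0.588 0.279 0.03 ] [0.638 0.316 0.07 ] 172
```

View pics/wrist10.png

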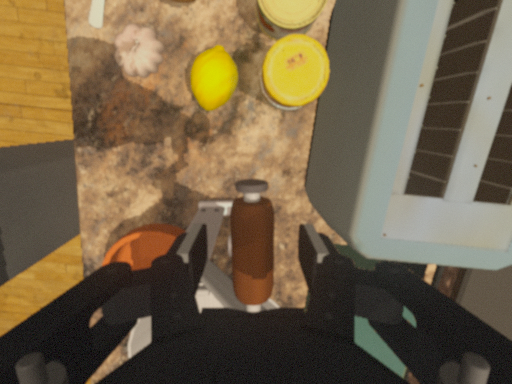

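Handle free between the open fingers (sleeve at 252,250). Rise straight up and look.

Request:
{"method": "play_rows", "body": {
  "deltas": [
    [[0,0,0.025],0],
    [[0,0,0.06],0],
    [[0,0,0.1],0],
    [[-0.03,0,0.13],0],
    [[-0.07,0,0.14],0]
  ]
}}

```text
time: 23.35
tool_pos: [0.5229, 0.1993, 0.3733]
tool_rot: [0.001, 0.67, 0.742, 0.002]
contact_force: [-0.5, 0.4, 0.0]
gripper_width: 0.597
```

Request:
{"method": "play_rows", "body": {
  "deltas": [
    [[-0.04,0.04,0],0],
    [[-0.06,0.08,0],0],
    [[-0.06,0.1,0],0],
    [[-0.06,0.1,0],0],
    [[-0.06,0.1,0],0]
  ]
}}

```text
time: 23.98
tool_pos: [0.4633, 0.2986, 0.37]
tool_rot: [0.0, 0.671, 0.742, -0.0]
contact_force: [-0.1, -0.3, -0.1]
gripper_width: 0.601
```

```bash
python3 look.py 11 top scene
python3 - <<'E'
from h import *
cv2.imwrite("pics/scene11z.png",cv2.resize(cv2.imread("pics/scene11.png")[130:250,130:300],None,fx=4.5,fy=4.5,interpolation=3))
cv2.imwrite("pics/top11z.png",cv2.resize(cv2.imread("pics/top11.png")[130:250,100:280],None,fx=4.3,fy=4.3,interpolation=3))
p,d=grab_frame("top");X=cloud("top",d)
for r in outline_of("top","walnut0")[:7]:
    P=X[r["region"]&(d>0)];print(round(r["confidence"],2),P.mean(0).round(3))
m=(abs(X[...,0]-.595)<.02)&(abs(X[...,1]-.2)<.024)&(X[...,2]>.235)&(X[...,2]<.275);print("handle",X[m].mean(0) if m.any() else None)
E
```

```text
23.975 [0.4633 0.2986 0.37  ] [-0.07 -0.25 -0.12] 0.6009560374680762
top 0.97 dish [0.4757 0.0356] 0.0698 [0.453 0.034 0.044] [ 0.402 -0.04   0.03 ] [0.526 0.111 0.052] 209
scene 0.96 dish [0.4686 0.0301] 0.0712 [0.465 0.026 0.039] [ 0.391 -0.047  0.03 ] [0.548 0.106 0.048] 301
0.46 [0.432 0.014 0.036]
0.41 [ 0.466 -0.015  0.037]
0.38 [0.481 0.03  0.035]
handle [0.59437503 0.19920172 0.2558889 ]
```

View pics/scene11z.png

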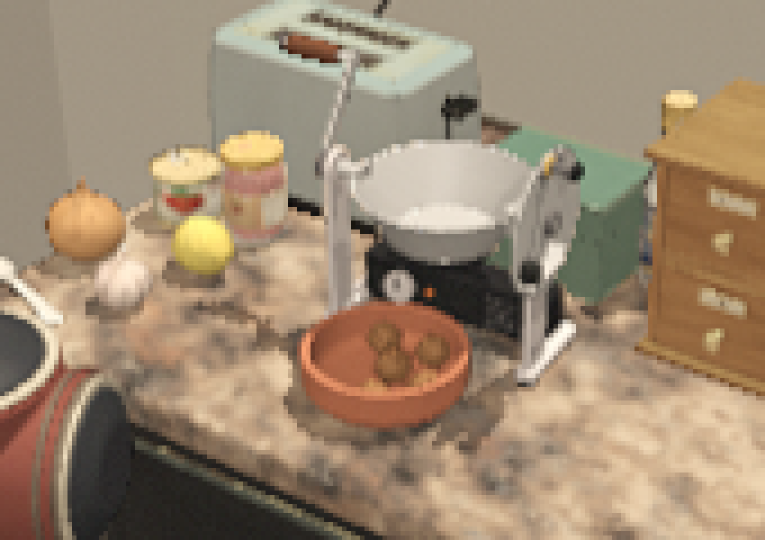

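View pics/top11z.png

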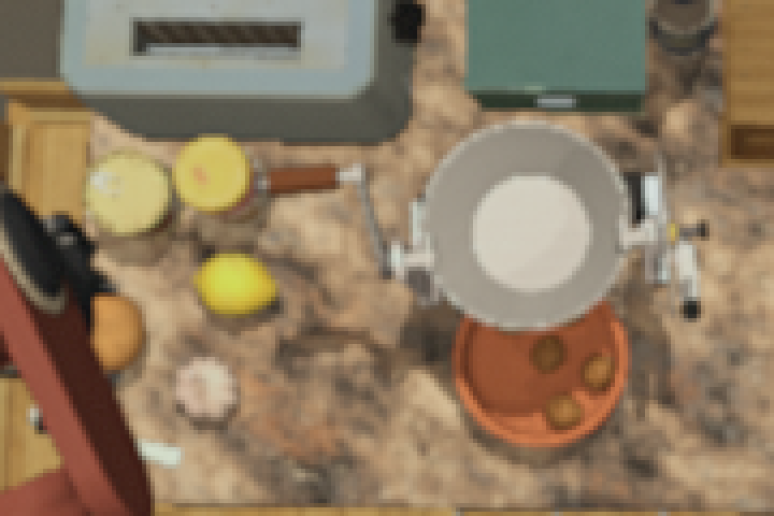

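```bash
python3 -c "
from plant import ticket; print(ticket.job_done())"
```

```text
the job is handed in; nothing more can be done
None
```

I set the dish under the pan's lip, tipped the pan to its stop, held it there, eased it back to level and let go. The job was handed in at about 24 s. It reported no verdict, so this rests on my own checks.

- **Dish:** I carried it by the wall to about (0.475, 0.033), within roughly 6 mm of the pour spot. The wrist, top and scene cameras differed from each other by up to about 8 mm on its position, inside the 20 mm allowed.
- **Stop:** contact came at about 1.45 rad of tilt, where the force along the handle's path rose from about 8.5 N to 14 N. By the given ratio that is roughly 10 N on the buffer, under the 35 N limit. I held it there for about 2 s.
- **Return:** I brought the pan back at about 0.6 rad/s on average until the force showed it was on its rest. Then I opened the fingers and moved clear.
- **Nuts:** with the pan tipped, the top camera showed all five walnuts in the dish. In the last pictures the pan is empty and level. Three nuts show in the dish; the other two are hidden under the pan edge, so I did not see them again.
- **Everything else:** the handle is back at its starting position within about 1 mm and the gripper touches nothing. The jar, tin, garlic and lemon look unmoved in the last pictures. The mug and spice jar were outside those crops, and the arm went nowhere near them after it left its start position.

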